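# Load a shoe last into the marking station

## Robot

A 6-joint arm with a two-finger parallel gripper is mounted at the origin on the work surface. World frame = base frame: x ahead of the robot, y to its left, z up, the work surface at z = 0. Lengths are in m, angles in rad, forces in N, time in s.
With the tool pointing down it reaches from about 0.275 to 0.75 m from the base axis. Payload 10.2 kg.
Tool frame: the origin (TCP) lies midway between the tips of the shut fingers; the grasp point (between the pads) lies 19 mm behind it; z points along the fingers, y is the line along which they close (so a half turn about z gives the same grasp; the last joint's range is limited). The gripper opens to 85 mm and grips with 20 to 120 N. Pads are 22 mm wide; open, the fingers measure 114 mm over their backs; the gripper's body (76 mm by 85 mm) begins 54 mm behind the grasp point. The pads swing forward as they close: fully open they stand 13 mm farther back than shut.
Start: joints at [-1.349, 0.313, 1.498, -0, 1.331, -0.223], TCP at [0.226, -0.474, 0.202] pointing down, gripper open.
Joint ranges: [-2.94, 2.94], [-0.97, 2.17], [0.19, 2.56], [-1.23, 4.37], [0.02, 3.11], [-2.88, 2.88]. Speed limits (rad/s): [2.39, 2.39, 3.01, 3.14, 3.14, 3.14].

## Interface

Orientations are given as a unit quaternion [w, x, y, z].
In Python, from cell import observe, capture, camera_info, hand_in gives the robot as it stands.
- The arm moves only by the tool step_arm, never from a script. Its argument "plan" is a list of rows, each an object with "gripper": the opening, from -1 (shut) to 1 (fully open); "xyz": the shift along the tool's x, y, z as a fraction of full scale, a list of three; "spin": the turn about the tool's z as a fraction of full scale. In form: [{"gripper": gripper, "xyz": [tx, ty, tz], "spin": spin}, ...]. A call has 1 to 12 rows; each row is the pose to reach, as a shift and turn from the pose commanded when the call began, along the tool's axes at that moment; what a row does not reach only later rows make up. Full scale, the value 1, is 100 mm for a shift and pi/2 rad for a turn. A row lasts 1/10 s, in which the tool goes at most 50 mm and 8.59 degrees, less where a joint would pass 70% of its speed; a pose out of reach is approached as far as the arm can. A call with a number of a shift or a turn outside -1 to 1 is refused whole. A call with a gripper value outside its range is refused whole. The fingers move at their own pace and stop on an object; "grip_force" is the grip in N (left out, the last holds). Time passes only in rows, so rows that repeat a pose let the fingers close. It gives the time, the measured TCP pose, the force, the opening and the grip force at its end, in the units of the state.
- observe(): the state, without advancing time (a new reading comes with each control period).
- capture(name): name is "scene" or "top" or "wrist"; returns the picture (400x640x3 uint8, blue, green, red); there is no depth.
- camera_info(name): a dict with "fx", "fy", "cx", "cy" (pixels), "T" (4x4, takes a point from camera to world coordinates). Camera axes: x right, y up, looking along -z (the intrinsics and any distortion apply to the point x, -y, -z); pixel columns grow to the right and rows downward; lengths in m; the calibration is good to about 2 mm. A picture is of the moment at which its call begins: read the wrist's pose just before it. camera_info takes no time and is no camera call; for the wrist camera it gives the pose at the moment of the call.
- hand_in(): hands the job in; it is judged then, once.
The state is a dict: "time": time; "joints": joint angles; "joint_vel": joint speeds; "joint_efforts": joint torques, N m; "ee_pos": TCP position; "orientation": TCP orientation; "ft_force": force on the tool from outside, world axes, zero at the start; "ft_torque": the same for the moment, N m; "finger_gap": finger opening in m; "finger_force": force on a finger pad.
Only numpy, scipy, OpenCV 4.12 (cv2) and the standard library are available. Lean on these libraries where they do the work, as an engineer would, in place of code of your own. Each camera call takes 0.05 s, during which the arm holds its last target. There are 200 camera calls.

## Task

Load the larger of the two shoe lasts standing on the table into the yellow marking station: sole down on its raised bed between the guides, toe first under the head, slid in until the toe meets the stop at the far end; then let go of it. Leave the small last and the other loose things on the table where they are.

Things in the scene. Friction and masses are not known exactly. Their poses are not given: they have to be found in the camera images.
- large_last: Larger shoe last: solid green plastic foot shape, 0.35 kg, standing on its flat sole, 190 mm long, 120 mm high. Origin on the sole below the stem's centre; x to the toe (x = +145; heel end at -45 mm), z up. Foot height 62 mm at x = 30, 52 at 60, 42 at 90, 28 at 132 mm; half width 27 mm at x = 0, 32 (widest) at 90, 21 at 132 mm.
- stem (a point): Centre of the flat top of the large last's stem (the upright ankle block, where it is gripped), 120 mm straight above the last's origin. The stem is 58 mm along x and 38 mm across y with flat parallel sides; it rises out of the foot at about 60 mm above the sole.
- toe (a point): Foremost point of the large last's toe: 145 mm ahead of its origin, 10 mm above the sole.
- station: Marking station fixed to the table: dark base plate 300 x 180 mm, raised steel bed, yellow portal. Origin at table height; x is the way in (open end at -x), z up. Two guides stand on the bed, inner faces at y = +-39 mm, tops 12 mm above it, from x = -90 to +120 mm; flared lead-ins, tops 58 mm above the table, widen the mouth to x = -121 mm.
- head (a point): Centre of the underside of the station's overhanging head, at x = +70 mm, 106 mm above the table (66 mm above the bed). Head and its posts span x = +35 to +105 mm; the posts are 112 mm apart; the head's top is 156 mm above the table, a short cylinder on it reaches 211 mm.
- bed (a point): Point on the bed's flat top, on its centre line, 40 mm straight above the station's origin. The bed is 98 mm wide and runs from x = -90 to +140 mm.
- stop (a point): Centre of the near face of the end stop, an upright steel plate across the bed: 120 mm along the station's x from its origin, 55 mm above the table. The stop's top is 75 mm above the table.
- small_last: The small shoe last, same shape and green plastic as the large one at 0.72 times its size: 137 mm long, 46 mm wide, 86 mm high. Origin on the sole below its stem, x to the toe (+104 mm). A bystander: it stays.
- wrench: Steel wrench lying on the table, about 180 mm long; origin on the table below its middle, x along it. A bystander.
- hammer: Hammer lying on the table, about 220 mm long; x along it towards the head. A bystander.
- brush: Brush lying on the table, about 200 mm long; x along it towards the bristles. A bystander.
- oil_bottle: White plastic bottle with a black cap, 56 mm across, 140 mm high; origin under its foot. A bystander.
- screw_jar: Small glass jar with a steel lid, 44 mm across, 55 mm high; origin under its foot. A bystander.
Things that resemble listed ones, but are neither listed nor needed, are in the scene too. Leave any pink or red look-alike of the large_last alone.

How it is judged:
By the outcome, as a careful person would: the job done as asked, in the order asked, and still so for the second after the job is handed in, with the robot touching nothing.
It also fails if it takes over 40 s, if anything falls off the work surface, if the arm or the gripper's body presses on something with over 40 N, if the wrist force passes 120 N, or if a joint passes its speed limit or range.

## Working session

There is one attempt and no reset: what is moved stays moved. The work goes in short steps, Python scripts to look and compute and a tool call to move; the robot and the scene stay as the last step left them, time stands still between calls to the robot, and variables do not carry over. Pictures are saved under pics/ and viewed, at most 10 in all, crops included, and the job is handed in when it is done.

Besides the shell and the picture viewer there is one more tool, called after "Request:" as a command line: name --argument value ..., lists and objects as JSON in quotes. step_arm: Moves the arm, as the interface text tells. Its arguments: {"type":"object","properties":{"plan":{"type":"array","items":{"type":"object","properties":{"gripper":{"type":"number"},"xyz":{"type":"array","items":{"type":"number"}},"spin":{"type":"number"}}}},"grip_force":{"type":"number"}},"required":["plan"]}

```bash
mkdir -p pics
python3 - <<'E'
from cell import *
import cv2
for n in("scene","top"):
    cv2.imwrite(f"pics/{n}0.png",capture(n)); print(n,camera_info(n))
s=observe();print(s["time"],s["ee_pos"],s["orientation"],s["finger_gap"])
E
```

```text
scene {'fx': 365.73292715361043, 'fy': 365.73292715361043, 'cx': 315.0039992972189, 'cy': 201.05111362043178, 'T': array([[-0.50818987, -0.52011592,  0.68645647,  1.17500403],
       [ 0.86118738, -0.31610617,  0.39803667,  0.50138629],
       [ 0.00996792,  0.79344585,  0.60855922,  0.69284156],
       [ 0.        ,  0.        ,  0.        ,  1.        ]])}
top {'fx': 422.06490804774046, 'fy': 422.06490804774046, 'cx': 318.22916074910825, 'cy': 196.66407345818735, 'T': array([[-0.00668578,  0.99002377, -0.14074171,  0.31873129],
       [-0.99988806, -0.00473465,  0.01419349,  0.10411959],
       [ 0.01338553,  0.14082085,  0.9899446 ,  1.36670946],
       [ 0.        ,  0.        ,  0.        ,  1.        ]])}
0.1 [ 0.22583649 -0.47364824  0.20189687] [-5.81812242e-04  9.75368061e-01  2.20582879e-01  1.09462550e-05] 0.08542889651568264
```

View pics/top0.png

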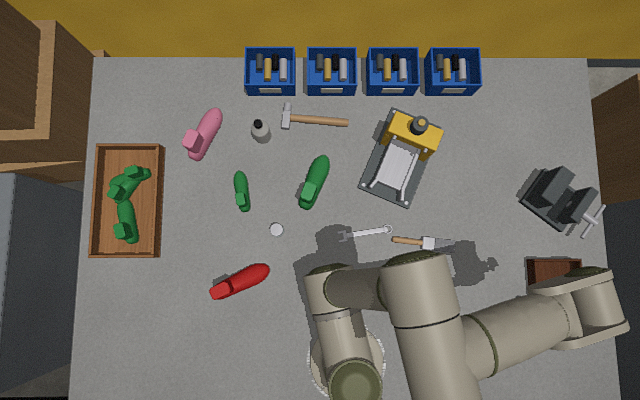

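View pics/scene0.png

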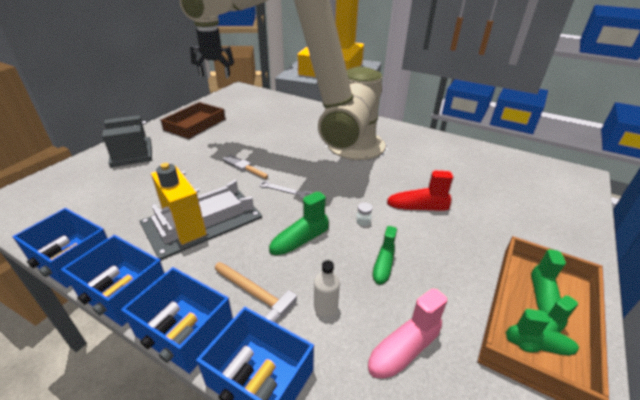

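Candidates for the large last, by top-image pixel: large green (314,182), small green (241,190), pink (203,133), red (240,281), and a pile of greens in the tray (125,200). I choose (314,182): of the two green lasts standing on the table, it is the larger. I'll check it in a close crop.

Run:
```python
import cv2,numpy as np
t=cv2.imread("pics/top0.png"); s=cv2.imread("pics/scene0.png")
f=lambda im,x,y,w,h,k:cv2.resize(im[y:y+h,x:x+w],None,fx=k,fy=k,interpolation=cv2.INTER_CUBIC)
a=f(t,290,145,50,75,8); b=f(t,355,100,100,120,5)[:600,:]  # a 400x600, b 500x600
cv2.imwrite("pics/c1.png",np.hstack([a,cv2.resize(b[:, :],(0,0),fx=.8,fy=1)[:,:400]]))
cv2.imwrite("pics/c2.png",f(s,135,150,200,110,4))
```

```text
(no output)
```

View pics/c1.png

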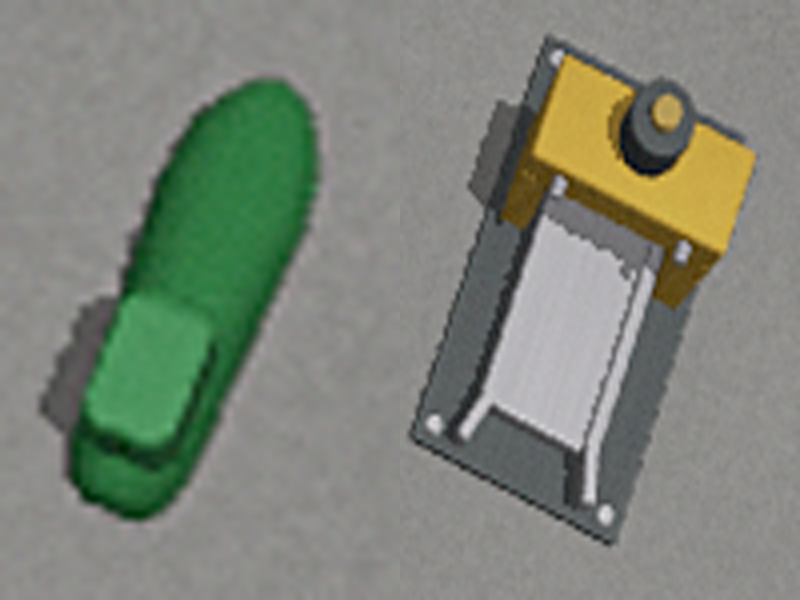

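View pics/c2.png

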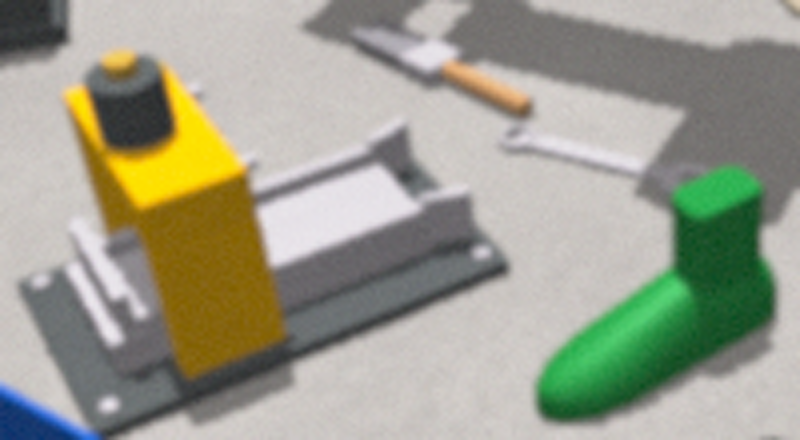

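The crop confirms the choice: one tall green last with its stem top at about top px (308,191) and its toe at about (324,155). The station's mouth faces the robot, with base corners at about px (357.5,187) and (408,208.5), and the head lies further away. Next I fit the poses from both views.

```bash
cat > h.py <<'E'
import numpy as np
from cell import camera_info
from scipy.optimize import least_squares
C={n:camera_info(n) for n in("top","scene")}
def proj(n,P,c=None):
    c=c or C[n]; p=(np.c_[P,np.ones(len(P))]@np.linalg.inv(c["T"]).T)[:,:3]
    return np.c_[c["cx"]+c["fx"]*p[:,0]/-p[:,2], c["cy"]-c["fy"]*p[:,1]/-p[:,2]]
def world(q,L):
    x,y,a=q[:3]; c,s=np.cos(a),np.sin(a); L=np.asarray(L,float)
    return np.c_[x+c*L[:,0]-s*L[:,1], y+s*L[:,0]+c*L[:,1], L[:,2]]
ct=lambda u,v:(u/8-.5+290,v/8-.5+145)
cs=lambda u,v:((u-400)/4-.5+355,v/5-.5+100)
c2=lambda u,v:(u/4-.5+135,v/4-.5+150)
E
python3 - <<'E'
from h import *
tp=[cs(412,437),cs(613,545),cs(548,37),cs(755,150),cs(722,255),cs(535,155),cs(568,53)]
sp=[c2(507,268),c2(100,437),c2(22,290),c2(65,95),c2(145,210),c2(245,165),c2(165,62)]
def f(q):
    h,w=q[3],q[4]
    A=[(-.15,.09,h),(-.15,-.09,h),(.15,.09,h),(.105,-w,.156),(.035,-w,.156),(.035,w,.156),(.105,w,.156)]
    B=[(-.15,.09,h),(.15,.09,h),(.15,-.09,h),(.105,-w,.156),(.105,w,.156),(.035,w,.156),(.035,-w,.156)]
    return np.r_[proj("top",world(q,A))-tp,proj("scene",world(q,B))-sp]
r=least_squares(lambda q:f(q).ravel(),[.6,-.1,-.4,.01,.07],loss="soft_l1")
print(r.x,np.degrees(r.x[2]));print(f(r.x).round(1).tolist())
# last
def g(q):
    return np.r_[proj("top",world(q,[(0,0,.12),(.145,0,.012),(-.045,0,.012)]))-[ct(148,370),ct(283,85),ct(120,515)],
      proj("scene",world(q,[(0,0,.12),(.145,0,.01)]))-[c2(718,192),c2(548,400)]]
r2=least_squares(lambda q:g(q).ravel(),[.5,.1,-.4],loss="soft_l1");print(r2.x,np.degrees(r2.x[2]));print(g(r2.x).round(1).tolist())
E
```

```text
[ 0.6288888  -0.17797112 -0.4135007   0.00185312  0.07502929] -23.691844744969984
[[-2.7, 5.1], [-2.0, 5.2], [-2.6, 4.4], [0.6, -1.3], [0.5, -1.3], [0.2, -0.9], [0.7, -1.2], [6.2, -1.2], [5.9, -0.5], [5.3, -1.2], [-2.2, 0.1], [-3.8, -0.4], [-0.6, 0.9], [-1.1, 0.3]]
[ 0.51327504  0.11537987 -0.37090877] -21.2515073557499
[[0.4, 0.2], [-0.3, 0.2], [-0.7, 0.1], [0.3, -0.9], [-1.4, 1.2]]
```

Run:
```python
from h import *
tp=[cs(412,437),cs(613,545),cs(548,37),cs(755,150),cs(722,255),cs(535,155),cs(568,53),cs(460,435),cs(589,502)]
sp=[c2(507,268),c2(100,437),c2(22,290),c2(65,95),c2(145,210),c2(245,165),c2(165,62)]
def f(q):
    h,w,o,m=q[3:]
    A=[(-.15+o,.09,h),(-.15+o,-.09,h),(.15+o,.09,h),(.105,-w,.156),(.035,-w,.156),(.035,w,.156),(.105,w,.156),(-.121,m,.058),(-.121,-m,.058)]
    B=[(-.15+o,.09,h),(.15+o,.09,h),(.15+o,-.09,h),(.105,-w,.156),(.105,w,.156),(.035,w,.156),(.035,-w,.156)]
    return np.r_[proj("top",world(q,A))-tp,proj("scene",world(q,B))-sp]
r=least_squares(lambda q:f(q).ravel(),[.6,-.1,-.4,.01,.07,0,.05],loss="soft_l1")
print(r.x,np.degrees(r.x[2]));print(f(r.x).round(1).tolist())
```

```text
[ 0.62524529 -0.17610202 -0.41454923  0.00629905  0.07502095  0.0200449
  0.05455833] -23.751921206324635
[[-0.8, 0.4], [-0.0, 0.6], [-0.6, -0.3], [0.1, -0.0], [-0.1, -0.0], [-0.3, 0.3], [0.2, -0.1], [0.4, -0.0], [0.2, 0.2], [1.4, -0.3], [-0.8, 1.0], [-0.9, -0.2], [-0.6, -0.4], [-2.2, -1.0], [1.0, 0.4], [0.4, -0.1]]
```

Fit residuals are about 1 px or less. Station at (0.625,-0.176), yaw -23.75°; last at (0.513,0.115), yaw -21.25°. I move over and turn the tool.

Request:
step_arm --plan '[{"gripper": 1, "xyz": [0.4, -0.32, 0], "spin": 0.09}, {"gripper": 1, "xyz": [0.7, -0.56, 0], "spin": 0.18}, {"gripper": 1, "xyz": [1, -0.8, 0], "spin": 0.27}, {"gripper": 1, "xyz": [1, -0.8, 0], "spin": 0.36}, {"gripper": 1, "xyz": [1, -0.8, 0], "spin": 0.45}, {"gripper": 1, "xyz": [1, -0.8, 0], "spin": 0.52}, {"gripper": 1, "xyz": [1, -0.8, 0], "spin": 0.52}]' --grip_force 50

```text
time: 0.8
ee_pos: [0.2817, -0.3585, 0.2022]
orientation: [-0.0, 0.983, -0.185, -0.0]
ft_force: [0.7, 0.1, -0.0]
finger_gap: 0.0851
finger_force: 0.0
```

```bash
cat > s.py <<'E'
import sys,numpy as np
from cell import observe
from scipy.spatial.transform import Rotation as R
def to(target,yaw):
    s=observe();w=np.roll(s["orientation"],-1);M=R.from_quat(w).as_matrix()
    a=np.degrees(np.arctan2(M[1,0],M[0,0]))
    print("t",s["time"],"pos",s["ee_pos"].round(4),"yaw",a.round(2),"gap",round(s["finger_gap"],4),"F",np.round(s["ft_force"],1))
    print("shift",((M.T@(np.array(target)-s["ee_pos"]))/.1).round(3),"spin",round((a-yaw)/90,3))
if __name__=="__main__": v=list(map(float,sys.argv[1:])); to(v[:3],v[3])
E
python3 s.py .513 .115 .2 -21.25
```

```text
t 0.8 pos [ 0.2817 -0.3585  0.2022] yaw -21.36 gap 0.0851 F [ 0.7  0.1 -0. ]
shift [ 0.429 -5.252  0.024] spin -0.001
```

Request:
step_arm --plan '[{"gripper": 1, "xyz": [0, -0.5, 0], "spin": 0}, {"gripper": 1, "xyz": [0, -1, 0], "spin": 0}]'

```text
time: 1.0
ee_pos: [0.3179, -0.2647, 0.2019]
orientation: [-0.0, 0.983, -0.185, -0.0]
ft_force: [1.1, -0.4, -0.1]
finger_gap: 0.0852
finger_force: 0.0
```

Request:
step_arm --plan '[{"gripper": 1, "xyz": [0, -0.5, 0], "spin": 0}, {"gripper": 1, "xyz": [0, -1, 0], "spin": 0}]'

```text
time: 1.2
ee_pos: [0.3546, -0.1706, 0.2024]
orientation: [-0.0, 0.983, -0.184, 0.0]
ft_force: [1.6, -1.5, 0.6]
finger_gap: 0.0851
finger_force: 0.0
```

Request:
step_arm --plan '[{"gripper": 1, "xyz": [0, -0.5, 0], "spin": 0}, {"gripper": 1, "xyz": [0, -1, 0], "spin": 0}]'

```text
time: 1.4
ee_pos: [0.391, -0.0773, 0.2025]
orientation: [0.0, 0.983, -0.183, 0.0]
ft_force: [0.9, -1.2, -0.3]
finger_gap: 0.0853
finger_force: 0.0
```

Request:
step_arm --plan '[{"gripper": 1, "xyz": [0, -0.5, 0], "spin": 0}, {"gripper": 1, "xyz": [0, -1, 0], "spin": 0}, {"gripper": 1, "xyz": [0, -1, 0], "spin": 0}]'

```text
time: 1.7
ee_pos: [0.4278, 0.0188, 0.2022]
orientation: [-0.001, 0.984, -0.18, -0.0]
ft_force: [1.1, -0.3, 0.3]
finger_gap: 0.0853
finger_force: 0.0
```

```bash
python3 s.py .513 .115 .2 -21.25
```

```text
t 1.7 pos [0.4278 0.0188 0.2022] yaw -20.7 gap 0.0853 F [ 1.1 -0.3  0.3]
shift [ 0.457 -1.202  0.023] spin 0.006
```

Request:
step_arm --plan '[{"gripper": 1, "xyz": [0.2, -0.5, 0], "spin": 0}, {"gripper": 1, "xyz": [0.4, -0.9, 0], "spin": 0}, {"gripper": 1, "xyz": [0.4, -0.9, 0], "spin": 0.006}, {"gripper": 1, "xyz": [0.4, -0.9, 0], "spin": 0.006}]'

```text
time: 2.1
ee_pos: [0.497, 0.083, 0.2017]
orientation: [0.0, 0.982, -0.188, -0.001]
ft_force: [-0.4, -1.3, -0.3]
finger_gap: 0.086
finger_force: 0.0
```

Run:
```python
from cell import *
import cv2
from h import *
from s import to
to((.513,.115,.2),-21.25)
c=camera_info("wrist");im=capture("wrist")
q=(.513,.115,-.371)
P=world(q,[(0,0,.12),(.145,0,.01),(.029,.019,.12),(.029,-.019,.12),(-.029,.019,.12),(-.029,-.019,.12)])
uv=proj("wrist",P,c);print(uv.round(1).tolist())
for u,v in uv: 
    if abs(u)<1e4 and abs(v)<1e4: cv2.circle(im,(int(u),int(v)),2,(0,0,255),-1)
cv2.imwrite("pics/w1.png",im)
```

```text
t 2.1 pos [0.497  0.083  0.2017] yaw -21.71 gap 0.086 F [-0.4 -1.3 -0.3]
shift [ 0.031 -0.357  0.016] spin -0.005
[[279.7, 193.1], [287.5, 28.9], [254.1, 158.0], [301.9, 157.6], [258.8, 226.4], [303.8, 226.1]]
```

View pics/w1.png

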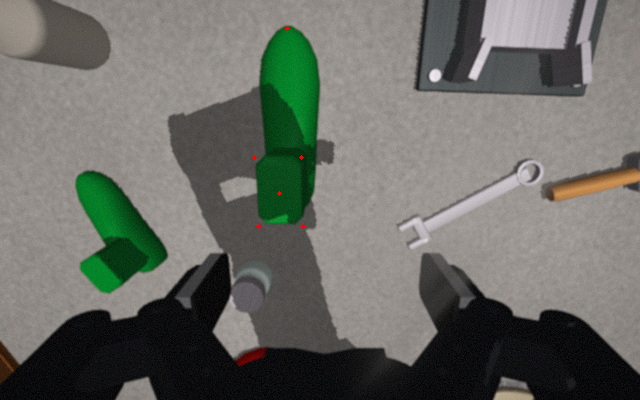

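The wrist view shows the last with its stem top centred at about (281,187), where I predicted (280,193), and its toe at (289,27). The estimate is good to about 3 mm. I correct for that, then descend.

Request:
step_arm --plan '[{"gripper": 1, "xyz": [0.06, -0.35, 0.1], "spin": -0.005}, {"gripper": 1, "xyz": [0.06, -0.35, 0.3], "spin": -0.005}, {"gripper": 1, "xyz": [0.06, -0.35, 0.6], "spin": -0.005}, {"gripper": 1, "xyz": [0.06, -0.35, 0.6], "spin": -0.005}, {"gripper": 1, "xyz": [0.06, -0.35, 0.6], "spin": -0.005}]'

```text
time: 2.65
ee_pos: [0.5156, 0.1126, 0.1434]
orientation: [0.0, 0.983, -0.186, 0.0]
ft_force: [-0.1, 0.4, 0.6]
finger_gap: 0.0854
finger_force: 0.0
```

```bash
python3 s.py .516 .114 .081 -21.25
```

```text
t 2.65 pos [0.5156 0.1126 0.1434] yaw -21.44 gap 0.0854 F [-0.1  0.4  0.6]
shift [-0.002 -0.015  0.624] spin -0.002
```

Request:
step_arm --plan '[{"gripper": 1, "xyz": [0, -0.01, 0.2], "spin": 0}, {"gripper": 1, "xyz": [0, -0.01, 0.4], "spin": 0}, {"gripper": 1, "xyz": [0, -0.01, 0.61], "spin": 0}, {"gripper": 1, "xyz": [0, -0.01, 0.61], "spin": 0}, {"gripper": 1, "xyz": [0, -0.01, 0.61], "spin": 0}, {"gripper": -1, "xyz": [0, -0.01, 0.61], "spin": 0}, {"gripper": -1, "xyz": [0, -0.01, 0.61], "spin": 0}, {"gripper": -1, "xyz": [0, -0.01, 0.61], "spin": 0}, {"gripper": -1, "xyz": [0, -0.01, 0.61], "spin": 0}, {"gripper": -1, "xyz": [0, -0.01, 0.61], "spin": 0}, {"gripper": -1, "xyz": [0, -0.01, 0.61], "spin": 0}]' --grip_force 60

```text
time: 3.75
ee_pos: [0.5165, 0.1147, 0.0824]
orientation: [-0.0, 0.983, -0.186, 0.001]
ft_force: [-1.7, 1.2, 6.4]
finger_gap: 0.0356
finger_force: 60.2
```

Request:
step_arm --plan '[{"gripper": -1, "xyz": [0, 0, -0.1], "spin": 0}, {"gripper": -1, "xyz": [0, 0, -0.3], "spin": 0}, {"gripper": -1, "xyz": [0, 0, -0.55], "spin": 0}, {"gripper": -1, "xyz": [0, 0, -0.8], "spin": 0}, {"gripper": -1, "xyz": [0, 0, -0.8], "spin": 0}, {"gripper": -1, "xyz": [0, 0, -0.8], "spin": 0}]'

```text
time: 4.35
ee_pos: [0.5156, 0.1144, 0.1607]
orientation: [0.0, 0.983, -0.186, -0.0]
ft_force: [-0.6, 0.5, -4.2]
finger_gap: 0.0353
finger_force: 60.9
```

```bash
python3 s.py .5106 -.1257 .165 -23.75
```

```text
t 4.35 pos [0.5156 0.1144 0.1607] yaw -21.41 gap 0.0353 F [-0.6  0.5 -4.2]
shift [ 0.83   2.254 -0.043] spin 0.026
```

Request:
step_arm --plan '[{"gripper": -1, "xyz": [0.05, 0.15, 0], "spin": 0}, {"gripper": -1, "xyz": [0.15, 0.4, -0.04], "spin": 0.01}, {"gripper": -1, "xyz": [0.25, 0.7, -0.04], "spin": 0.02}, {"gripper": -1, "xyz": [0.35, 1, -0.04], "spin": 0.026}]'

```text
time: 4.75
ee_pos: [0.5111, 0.0077, 0.1636]
orientation: [0.0, 0.979, -0.206, -0.002]
ft_force: [-0.1, 0.5, -4.0]
finger_gap: 0.0358
finger_force: 61.0
```

Request:
step_arm --plan '[{"gripper": -1, "xyz": [0.1, 0.3, 0], "spin": 0}, {"gripper": -1, "xyz": [0.2, 0.6, 0], "spin": 0}, {"gripper": -1, "xyz": [0.25, 0.8, 0], "spin": 0}, {"gripper": -1, "xyz": [0.3, 0.95, 0], "spin": 0}, {"gripper": -1, "xyz": [0.3, 1, 0], "spin": 0}, {"gripper": -1, "xyz": [0.3, 1, 0], "spin": 0}]'

```text
time: 5.35
ee_pos: [0.4986, -0.095, 0.1642]
orientation: [-0.0, 0.979, -0.206, -0.001]
ft_force: [-0.4, 0.4, -3.7]
finger_gap: 0.0353
finger_force: 61.0
```

```bash
python3 s.py .5106 -.1257 .165 -23.75
```

```text
t 5.35 pos [ 0.4986 -0.095   0.1642] yaw -23.79 gap 0.0353 F [-0.4  0.4 -3.7]
shift [ 0.233  0.233 -0.008] spin -0.0
```

Request:
step_arm --plan '[{"gripper": -1, "xyz": [0.1, 0.1, 0], "spin": 0}, {"gripper": -1, "xyz": [0.2, 0.2, 0.05], "spin": 0}, {"gripper": -1, "xyz": [0.23, 0.23, 0.1], "spin": 0}, {"gripper": -1, "xyz": [0.23, 0.23, 0.1], "spin": 0}, {"gripper": -1, "xyz": [0.23, 0.23, 0.1], "spin": 0}]'

```text
time: 5.85
ee_pos: [0.511, -0.1251, 0.155]
orientation: [-0.0, 0.979, -0.206, -0.0]
ft_force: [0.1, 0.4, -4.1]
finger_gap: 0.0357
finger_force: 61.1
```

Run:
```python
from cell import *
import cv2
from h import *
from s import to
to((.5106,-.1257,.125),-23.75)
c=camera_info("wrist");a=capture("wrist");b=capture("top")
q=(.6252,-.1761,-.4145)
P=world(q,[(-.09,.039,.052),(-.09,-.039,.052),(.03,.039,.052),(.03,-.039,.052),(.035,.075,.156),(.035,-.075,.156),(-.13,.09,.006),(-.13,-.09,.006)])
for u,v in proj("wrist",P,c).round().astype(int): cv2.circle(a,(int(u),int(v)),2,(0,0,255),-1)
cv2.imwrite("pics/w2.png",np.hstack([a[:,120:520],cv2.resize(b[100:220,340:460],(400,400),interpolation=cv2.INTER_CUBIC)]))
```

```text
t 5.85 pos [ 0.511  -0.1251  0.155 ] yaw -23.75 gap 0.0357 F [ 0.1  0.4 -4.1]
shift [-0.001  0.007  0.3  ] spin 0.0
```

View pics/w2.png

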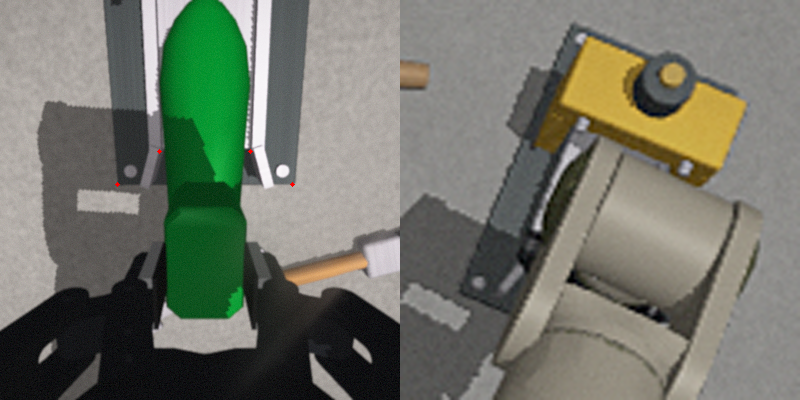

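The wrist view shows the last straight and centred between the guides: toe at col 205, guide tops at cols 160 and 252. There is perhaps 1 mm to correct to the right. I lower it.

Request:
step_arm --plan '[{"gripper": -1, "xyz": [0, 0.01, 0.1], "spin": 0}, {"gripper": -1, "xyz": [0, 0.01, 0.2], "spin": 0}, {"gripper": -1, "xyz": [0, 0.01, 0.27], "spin": 0}, {"gripper": -1, "xyz": [0, 0.01, 0.3], "spin": 0}, {"gripper": -1, "xyz": [0, 0.01, 0.3], "spin": 0}]'

```text
time: 6.45
ee_pos: [0.5106, -0.1262, 0.1249]
orientation: [-0.0, 0.979, -0.206, -0.0]
ft_force: [-0.9, -0.4, -3.4]
finger_gap: 0.036
finger_force: 61.1
```

Request:
step_arm --plan '[{"gripper": -1, "xyz": [0, 0, 0.01], "spin": 0}, {"gripper": -1, "xyz": [0, 0, 0.02], "spin": 0}, {"gripper": -1, "xyz": [0, 0, 0.02], "spin": 0}]'

```text
time: 6.75
ee_pos: [0.5108, -0.1263, 0.1235]
orientation: [0.0, 0.979, -0.206, 0.0]
ft_force: [0.1, -0.2, -3.3]
finger_gap: 0.0355
finger_force: 61.1
```

Request:
step_arm --plan '[{"gripper": -1, "xyz": [0.05, 0, 0], "spin": 0}, {"gripper": -1, "xyz": [0.15, 0, 0], "spin": 0}, {"gripper": -1, "xyz": [0.25, 0, 0], "spin": 0}, {"gripper": -1, "xyz": [0.35, 0, 0], "spin": 0}, {"gripper": -1, "xyz": [0.45, 0, 0], "spin": 0}, {"gripper": -1, "xyz": [0.55, 0, 0], "spin": 0}, {"gripper": -1, "xyz": [0.65, 0, 0], "spin": 0}, {"gripper": -1, "xyz": [0.75, 0, 0], "spin": 0}, {"gripper": -1, "xyz": [0.82, 0, 0], "spin": 0}, {"gripper": -1, "xyz": [0.85, 0, 0], "spin": 0}, {"gripper": -1, "xyz": [0.85, 0, 0], "spin": 0}]'

```text
time: 7.85
ee_pos: [0.5888, -0.1606, 0.1233]
orientation: [0.0, 0.979, -0.206, 0.0]
ft_force: [0.2, 0.1, -2.3]
finger_gap: 0.0356
finger_force: 61.1
```

Request:
step_arm --plan '[{"gripper": -1, "xyz": [0.02, 0, 0], "spin": 0}, {"gripper": -1, "xyz": [0.04, 0, 0], "spin": 0}, {"gripper": -1, "xyz": [0.06, 0, 0], "spin": 0}, {"gripper": -1, "xyz": [0.06, 0, 0], "spin": 0}]'

```text
time: 8.25
ee_pos: [0.5942, -0.163, 0.1234]
orientation: [0.0, 0.979, -0.206, 0.0]
ft_force: [0.7, 0.0, -3.7]
finger_gap: 0.0359
finger_force: 61.1
```

Next I creep on until contact shows in the force.

Request:
step_arm --plan '[{"gripper": -1, "xyz": [0.02, 0, 0], "spin": 0}, {"gripper": -1, "xyz": [0.04, 0, 0], "spin": 0}, {"gripper": -1, "xyz": [0.04, 0, 0], "spin": 0}, {"gripper": -1, "xyz": [0.04, 0, 0], "spin": 0}]'

```text
time: 8.65
ee_pos: [0.5977, -0.1646, 0.1233]
orientation: [0.0, 0.979, -0.206, 0.0]
ft_force: [-0.8, 0.2, -2.4]
finger_gap: 0.0359
finger_force: 61.1
```

Request:
step_arm --plan '[{"gripper": -1, "xyz": [0.01, 0, 0], "spin": 0}, {"gripper": -1, "xyz": [0.02, 0, 0], "spin": 0}, {"gripper": -1, "xyz": [0.02, 0, 0], "spin": 0}]'

```text
time: 8.95
ee_pos: [0.5996, -0.1654, 0.1234]
orientation: [-0.0, 0.979, -0.206, 0.0]
ft_force: [0.3, 0.1, -3.0]
finger_gap: 0.0356
finger_force: 61.2
```

Request:
step_arm --plan '[{"gripper": -1, "xyz": [0.01, 0, 0], "spin": 0}, {"gripper": -1, "xyz": [0.02, 0, 0], "spin": 0}, {"gripper": -1, "xyz": [0.02, 0, 0], "spin": 0}]'

```text
time: 9.25
ee_pos: [0.6015, -0.1662, 0.1234]
orientation: [0.0, 0.979, -0.206, 0.0]
ft_force: [1.0, -0.8, -3.5]
finger_gap: 0.0361
finger_force: 61.2
```

Request:
step_arm --plan '[{"gripper": -1, "xyz": [0.01, 0, 0], "spin": 0}, {"gripper": -1, "xyz": [0.02, 0, 0], "spin": 0}, {"gripper": -1, "xyz": [0.02, 0, 0], "spin": 0}]'

```text
time: 9.55
ee_pos: [0.6033, -0.167, 0.1234]
orientation: [0.0, 0.979, -0.206, 0.0]
ft_force: [-0.6, -0.9, -2.3]
finger_gap: 0.0357
finger_force: 61.2
```

Request:
step_arm --plan '[{"gripper": -1, "xyz": [0.01, 0, 0], "spin": 0}, {"gripper": -1, "xyz": [0.02, 0, 0], "spin": 0}, {"gripper": -1, "xyz": [0.02, 0, 0], "spin": 0}]'

```text
time: 9.85
ee_pos: [0.6051, -0.1678, 0.1234]
orientation: [-0.0, 0.979, -0.206, -0.0]
ft_force: [-0.8, 0.7, -2.6]
finger_gap: 0.0357
finger_force: 61.2
```

Request:
step_arm --plan '[{"gripper": -1, "xyz": [0.01, 0, 0], "spin": 0}, {"gripper": -1, "xyz": [0.02, 0, 0], "spin": 0}, {"gripper": -1, "xyz": [0.02, 0, 0], "spin": 0}]'

```text
time: 10.15
ee_pos: [0.6056, -0.1679, 0.1239]
orientation: [-0.0, 0.979, -0.206, -0.002]
ft_force: [-10.6, 3.5, 5.0]
finger_gap: 0.0357
finger_force: 62.1
```

Request:
step_arm --plan '[{"gripper": -1, "xyz": [0.01, 0, 0], "spin": 0}, {"gripper": -1, "xyz": [0.02, 0, 0], "spin": 0}, {"gripper": -1, "xyz": [0.02, 0, 0], "spin": 0}]'

```text
time: 10.45
ee_pos: [0.606, -0.168, 0.1244]
orientation: [-0.001, 0.979, -0.206, -0.004]
ft_force: [-20.1, 8.6, 12.8]
finger_gap: 0.0357
finger_force: 62.9
```

Run:
```python
from cell import *
import cv2,numpy as np
from s import to
to((.602,-.166,.1234),-23.75)
a=capture("wrist");b=capture("scene")
cv2.imwrite("pics/w3.png",np.hstack([cv2.resize(a[:,120:520],(400,400)),cv2.resize(b[150:250,140:240],(400,400),interpolation=cv2.INTER_CUBIC)]))
```

```text
t 10.45 pos [ 0.606  -0.168   0.1244] yaw -23.72 gap 0.0357 F [-20.1   8.6  12.8]
shift [-0.045 -0.002  0.011] spin 0.0
```

View pics/w3.png

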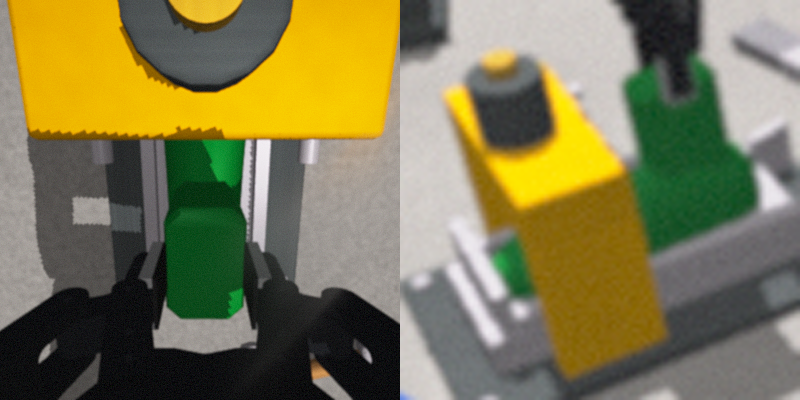

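The toe has met the stop: wrist force is 20 N backward, and the toe shows beneath the head at the stop in the scene view. I ease the pressure, seat the sole on the bed, then push lightly once more.

Request:
step_arm --plan '[{"gripper": -1, "xyz": [-0.015, 0, 0], "spin": 0}, {"gripper": -1, "xyz": [-0.03, 0, 0], "spin": 0}, {"gripper": -1, "xyz": [-0.03, 0, 0.01], "spin": 0}, {"gripper": -1, "xyz": [-0.03, 0, 0.01], "spin": 0}, {"gripper": -1, "xyz": [-0.03, 0, 0.01], "spin": 0}]'

```text
time: 11.05
ee_pos: [0.605, -0.1676, 0.123]
orientation: [-0.0, 0.979, -0.206, -0.001]
ft_force: [-9.5, 4.0, 5.4]
finger_gap: 0.0357
finger_force: 62.1
```

Request:
step_arm --plan '[{"gripper": -1, "xyz": [-0.01, 0, 0.005], "spin": 0}, {"gripper": -1, "xyz": [-0.01, 0, 0.01], "spin": 0}, {"gripper": -1, "xyz": [-0.01, 0, 0.01], "spin": 0}]'

```text
time: 11.35
ee_pos: [0.6046, -0.1673, 0.1225]
orientation: [-0.0, 0.979, -0.206, -0.0]
ft_force: [-7.8, 3.7, 7.1]
finger_gap: 0.0355
finger_force: 62.3
```

Sole and toe are both in contact. I release, opening slowly.

Request:
step_arm --plan '[{"gripper": 0.1, "xyz": [0, 0, 0], "spin": 0}, {"gripper": 0.2, "xyz": [0, 0, 0], "spin": 0}, {"gripper": 0.5, "xyz": [0, 0, 0], "spin": 0}, {"gripper": 1, "xyz": [0, 0, 0], "spin": 0}, {"gripper": 1, "xyz": [0, 0, 0], "spin": 0}, {"gripper": 1, "xyz": [0, 0, 0], "spin": 0}, {"gripper": 1, "xyz": [0, 0, 0], "spin": 0}]'

```text
time: 12.05
ee_pos: [0.605, -0.1678, 0.1214]
orientation: [0.0, 0.979, -0.206, 0.0]
ft_force: [0.2, -0.2, 0.1]
finger_gap: 0.0855
finger_force: 0.0
```

Request:
step_arm --plan '[{"gripper": 1, "xyz": [0, 0, -0.1], "spin": 0}, {"gripper": 1, "xyz": [0, 0, -0.3], "spin": 0}, {"gripper": 1, "xyz": [0, 0, -0.6], "spin": 0}, {"gripper": 1, "xyz": [0, 0, -1], "spin": 0}, {"gripper": 1, "xyz": [0, 0, -1], "spin": 0}, {"gripper": 1, "xyz": [-0.3, 0, -1], "spin": 0}, {"gripper": 1, "xyz": [-0.7, 0, -1], "spin": 0}, {"gripper": 1, "xyz": [-1, 0, -1], "spin": 0}, {"gripper": 1, "xyz": [-1, 0, -1], "spin": 0}]'

```text
time: 12.95
ee_pos: [0.5113, -0.1261, 0.2222]
orientation: [-0.0, 0.979, -0.205, -0.0]
ft_force: [0.1, -0.7, 0.7]
finger_gap: 0.0857
finger_force: 0.0
```

Run:
```python
from cell import *
import cv2,numpy as np
a=capture("top");b=capture("scene")
f=lambda im,x,y,w:cv2.resize(im[y:y+w,x:x+w],(400,400),interpolation=cv2.INTER_CUBIC)
cv2.imwrite("pics/w4.png",np.hstack([f(capture("wrist"),120,0,400),f(b,145,150,100)]))
s=observe();print(s["time"],s["finger_gap"],s["ee_pos"],s["ft_force"])
```

```text
13.1 0.08527698625517446 [ 0.51406362 -0.12782061  0.22179898] [-0.19010994  0.05727843  0.38710604]
```

View pics/w4.png

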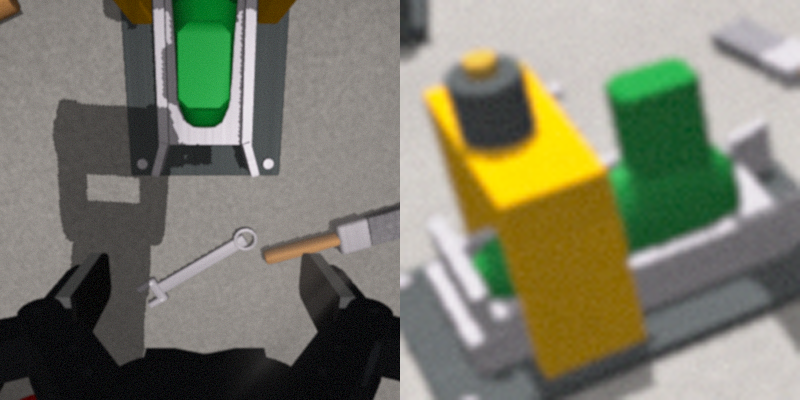

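The last stands upright, sole flat on the bed between the guides, toe under the head at the stop. The gripper is clear at about 94 mm back and the bystanders are unmoved, so I hand in.

```bash
python3 -c "
from cell import hand_in
print(hand_in())"
```

```text
the job is handed in; nothing more can be done
None
```

The large last is in the marking station, sole down between the guides with its toe pushed up to the stop, and the gripper has let go and moved clear; I handed in at about 13 s, and no verdict came back.

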